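# Zero the tea balance for an empty dish

### The arm

A 7-joint arm with a two-finger parallel gripper is mounted at the origin on the work surface. World frame = base frame: x ahead of the robot, y to its left, z up, the work surface at z = 0. Lengths are in m, angles in rad, forces in N, time in s.
With the tool pointing down it reaches from about 0.4 to 0.925 m from the base axis. Payload 4.1 kg.
Tool frame: the origin (TCP) lies on the centre line of the jaws, within the pads' length; the fingertips stand 11 mm ahead of it and the grasp point (between the pads) lies 8 mm behind it; z points along the fingers, y is the direction in which the jaws open and shut (so a half turn about z gives the same grasp; the last joint's range is limited). The gripper opens to 85 mm and grips with 20 to 120 N. Pads are 22 mm wide; open, the fingers measure 114 mm over their backs; the gripper's body (76 mm by 85 mm) begins 54 mm behind the grasp point. The pads swing forward as they close: fully open they stand 13 mm farther back than shut.
Start: joints at [1.119, 0.398, 0.045, 1.537, -0.019, 1.207, -0.051], TCP at [0.225, -0.61, 0.242] pointing down, gripper open.
Joint ranges: [-2.82, 2.82], [-0.49, 2.23], [-1.37, 1.46], [0, 2.46], [-1.36, 4.5], [0.23, 2], [-2.94, 2.94]. Speed limits (rad/s): [2.57, 2.57, 3.14, 3.14, 3.14, 3.14, 3.14].

### API

Orientations are given as a unit quaternion [x, y, z, w].
In Python, from plant import bot gives the robot as it stands.
- The arm moves only by the shell command python3 -m inch 'ROWS'. ROWS is JSON, a list of rows, each an object of numbers: "gripper": the gripper command: -1 is fully open, 1 is shut, values between are in proportion; "dx", "dy", "dz": the shift along the tool's x, y, z in units of 0.02 m (1.0 is 0.02 m); "roll": the turn about the tool's z in units of 0.1 rad (1.0 is 0.1 rad). A call has 1 to 5 rows; each row shifts and turns the pose as measured when the row begins, along the tool's axes as they then stand; what a row does not reach is not made up. A row lasts 1/12 s, in which the tool goes at most 41.7 mm and 7.16 degrees, less where a joint would pass 70% of its speed; a pose out of reach is approached as far as the arm can. A call with a number of a shift or a turn outside -1 to 1 is refused whole. A call with a gripper value outside its range is refused whole. The fingers move at their own pace and stop on an object; the grip force is fixed at half the most. Time passes only in rows, so rows that do not move let the fingers close. It gives the time, the measured TCP pose, the force and the opening at its end, in the units of the state.
- bot.observe(): the state, without advancing time (a new reading comes with each control period).
- bot.grab_frame(name): name is "side" or "top"; returns the picture (480x640x3 uint8, red, green, blue); there is no depth.
- bot.camera_model(name): a dict with "camera_matrix" (3x3 intrinsics, pixels), "D" ([k1, k2, p1, p2, k3] as OpenCV has them; the pictures are not rectified), "origin" and "rotation" of the camera in the world. Camera axes: x right, y down, z forward; pixel columns grow to the right and rows downward; lengths in m; the calibration is good to about 2 mm. A picture is of the moment at which its call begins. camera_model takes no time and is no camera call.
- bot.close_job(): hands the job in, once; it reports no verdict.
Trained networks look in the newest picture that a camera, given by its name, has taken for a name from the list of things; names that differ only in an ending like _2 or _b are one class to them, and where a whole thing is asked for, a point or a joint stands for the part that bears it (a point fixed in the world has none). Each returns a list of dicts, best first, with "conf" (0 to 1); they miss things now and then, are a little off and sometimes report something else, mostly with a low value. They report only what shows in the picture. A call takes as long as a camera call.
- bot.find_in(camera, target): "box" ([left, top, right, bottom] in pixels, round what is visible of it).
The state is a dict: "time": time; "joints": joint angles; "dq": joint speeds; "tau": joint torques, N m; "tcp_pos": TCP position; "tool_rot": TCP orientation; "ft_force": force on the tool from outside, world axes, zero at the start; "wrist_torque": the same for the moment, N m; "grip_width": finger opening in m.
Only numpy, scipy, OpenCV 4.12 (cv2) and the standard library are available. Lean on these libraries where they do the work, as an engineer would, in place of code of your own. Each camera call takes 0.05 s, during which the arm holds its last target.

### The job

Zero the tea-sample balance for the empty dish already on its pan: gently push the clear draught cover shut, without slamming it, then, with the cover shut, lightly press the green tare key right down with a fingertip and withdraw. Do not press the other keys before or after, do not lean hard on the balance, and leave the dish and the tins, pots, bowls, spoon and timer around it where they are.

Things in the scene. Friction and masses are not known exactly. Their poses are not given: they have to be found in the camera images.
- balance: Grey bench balance fixed to the table, 250 mm deep (x) by 200 wide (y), flat deck 52 mm high, up to 0.25 rad off square to the robot. Origin: centre of its underside; x from the key side to the back, y to its left, z up. Key row at x=-92 mm, display at -48; clear square draught shield, 122 mm outside, centred at x=+45, y=0, rim 112 mm above the table, open-topped round the steel pan.
- cover (a joint): Clear flat draught cover with dark rim, 122 x 122 x 4 mm. Angle in rad: 0 shut flat on the shield, 1.57 upright, 2.05 the open stop (leaning out to the left). Starts at 1.45 to 1.95. Light (80 g), damped friction hinge: stays where left above about 1.0, sinks shut slowly by itself below about 0.7; moving it takes under 1 N at the edge.
- cover_hinge (a point): middle of the cover's hinge line, which runs along balance x on the shield's left (balance +y) rim: balance x=+45, y=+61 mm, 115 mm above the table. Turns with the cover.
- cover_edge (a point): middle of the cover's free edge, 122 mm from the hinge line, in the middle of its 4 mm thickness.
- tare (a joint): travel of the green tare key, in m: 0 up, 0.004 fully down (straight down). Spring key: 1 N to start, 3 N fully down, comes back by itself.
- tare_top (a point): middle of the top of the green tare key (20 mm in balance x by 26 mm in y), the right-most of four in a row along balance y, 42 mm apart; tops 59 mm above the table, 7 mm proud of the deck.
- dish: round aluminium weighing dish, empty, loose on the pan: 74 mm across the rim, 56 mm at the foot, 20 mm tall; origin at the centre of its underside (66 mm above the table).
- tin_green: open square sample tin, dark green, 78 x 78 x 105 mm tall, empty, loose; origin under its centre.
- tin_red: the same tin in dark red, loose; origin under its centre.
- pot: white lidded tasting pot, 76 mm across, 88 mm tall, handle out to 58 mm on its +y side, loose; origin under its centre.
- bowl_1: white tasting bowl, 94 mm across, 55 mm tall, loose; origin under its centre.
- bowl_2: another white tasting bowl like the first.
- spoon: steel tasting spoon, 170 mm long along its x, lying loose on the table, at most 12 mm tall; origin on the table under its middle.
- timer: small white timer, 60 x 75 x 22 mm tall, lying loose; origin under its centre.
- key_red (a joint): travel of the red key, in m: 0 up, 0.004 down. The left-most key, same size and spring as the green one; not to be pressed.
- key_white (a joint): travel of the white key, in m: 0 up, 0.004 down. The second key from the left, same size and spring as the green one; not to be pressed.
- key_blue (a joint): travel of the blue key, in m: 0 up, 0.004 down. The third key from the left, next to the green one, same size and spring as the green one; not to be pressed.

How it is judged:
On the way, in this order (a step that is already met when the one before it is completed fails the run):
1. the draught cover is shut (value of joint cover below 0.04 rad), for 0.2 s.
2. the green tare key is pressed down (value of joint tare above 0.0025 m), for 0.05 s.
At the end, for the whole second after the job is handed in: The cover is shut (within 0.04 rad), the tare key has been pressed at least 2.5 mm of its 4 mm after the cover was shut and is up again, the other keys are up, the dish stands within 8 mm of where it was, and every tin, pot, bowl, spoon and timer stands upright within 15 mm of where it was (value of joint cover below 0.04 rad and value of joint each of tare, key_red, key_white, key_blue below 0.001 m and distance of dish from where it was at the start of the episode below 0.008 m and angle between dish's own z axis and vertical below 0.1 rad and linear speed of dish below 0.02 m/s and distance of each of tin_green, tin_red, pot, bowl_1, bowl_2, spoon, timer from where it was at the start of the episode below 0.015 m and angle between each of tin_green, tin_red, pot, bowl_1, bowl_2, spoon, timer's own z axis and vertical below 0.15 rad); the robot touches nothing.
It fails at once if the tare key is pressed while the cover is not shut (value of joint tare above 0.0015 m and value of joint cover above 0.08 rad).
It fails at once if another key is pressed (1.5 mm or more) (value of joint any of key_red, key_white, key_blue above 0.0015 m).
It fails at once if the cover is slammed (closing faster than 3 rad/s) (velocity of joint cover below -3 rad/s).
It fails at once if the balance, its cover or its keys are pushed or pinched with more than 20 N (contact force between any of the fingers, the arm and balance above 20 N).
It fails at once if the dish is moved or lifted more than 8 mm, or a tin, pot, bowl, the spoon or the timer is moved or lifted more than 15 mm or tipped (distance of dish from where it was at the start of the episode above 0.008 m or distance of any of tin_green, tin_red, pot, bowl_1, bowl_2, spoon, timer from where it was at the start of the episode above 0.015 m or angle between any of tin_green, tin_red, pot, bowl_1, bowl_2, spoon, timer's own z axis and vertical above 0.15 rad).
It also fails if it takes over 45 s, if anything falls off the work surface, if the arm or the gripper's body presses on something with over 40 N, if the wrist force passes 120 N, or if a joint passes its speed limit or range.

## Working session

There is one attempt and no reset: what is moved stays moved. The work goes in short steps, Python scripts to look and compute and a shell command to move; the robot and the scene stay as the last step left them, time stands still between calls to the robot, and variables do not carry over. Pictures are saved under pics/ and viewed, and the job is handed in when it is done.

```bash
ls; mkdir -p pics; python3 - <<'E'
from plant import bot
import cv2
print(bot.observe())
for n in("side","top"):
    im=bot.grab_frame(n); cv2.imwrite(f"pics/{n}0.png",im[:,:,::-1]); print(bot.camera_model(n))
E
```

```text
pics
{'time': 0.0, 'joints': array([ 1.11896829,  0.39916732,  0.04501388,  1.53788309, -0.01867088,
        1.20688428, -0.05064832]), 'dq': array([ 0.00103131,  0.00011193,  0.00050891, -0.00016801,  0.00024484,
        0.00096757, -0.00181662]), 'tau': array([ 2.19941480e-04, -4.75127828e+01,  1.36469286e+00, -2.54224956e+01,
        1.15466933e-02,  9.38224577e-03,  5.79402169e-06]), 'tcp_pos': array([ 0.22442356, -0.60937846,  0.24127761]), 'tool_rot': array([ 9.84462009e-01,  1.75595073e-01, -2.42807399e-04, -9.29525814e-04]), 'ft_force': array([-0.68437047,  0.05281074,  0.05000269]), 'wrist_torque': array([0.04678132, 0.02231782, 0.00618825]), 'grip_width': 0.08542702539253517}
{'camera_matrix': array([[487.02376758,   0.        , 313.92914018],
       [  0.        , 487.02376758, 236.02788756],
       [  0.        ,   0.        ,   1.        ]]), 'D': array([-0.08350245,  0.        ,  0.        ,  0.        ,  0.        ]), 'origin': array([ 0.15350201, -0.5448985 ,  0.51030179]), 'rotation': array([ 0.82668598, -0.23959679,  0.15168635, -0.48597831])}
{'camera_matrix': array([[565.09739017,   0.        , 309.02230715],
       [  0.        , 565.09739017, 233.99101928],
       [  0.        ,   0.        ,   1.        ]]), 'D': array([-0.00444729,  0.        ,  0.        ,  0.        ,  0.        ]), 'origin': array([0.43574099, 0.03720055, 1.05153758]), 'rotation': array([ 0.71226139, -0.70056248,  0.02067234, -0.03832204])}
```

View pics/side0.png

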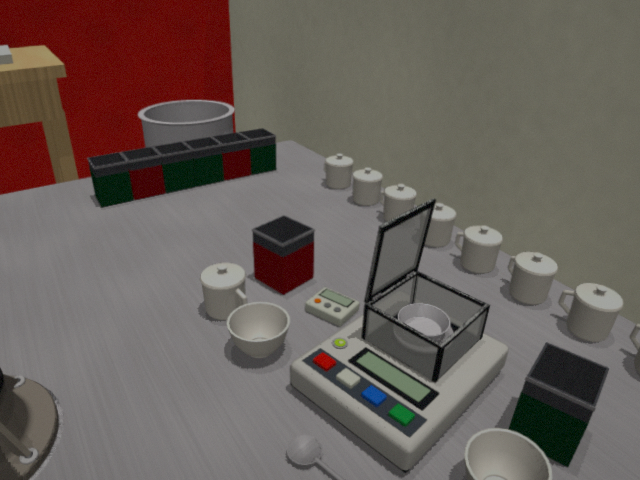

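View pics/top0.png

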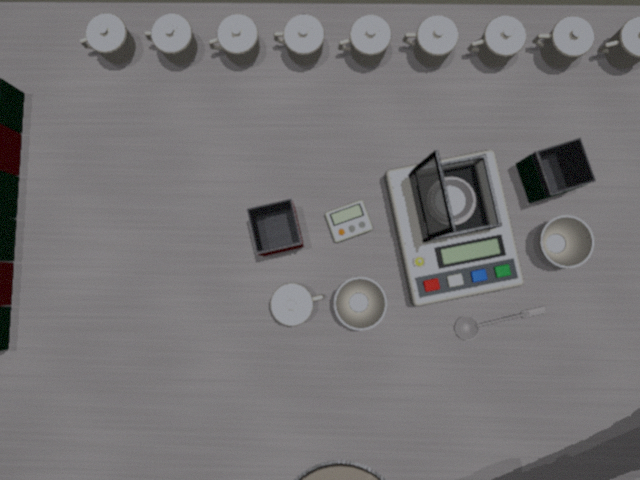

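The top view shows the balance at about (455,228), with keys red (432,285), white (455,280), blue (479,275) and green (503,270). The cover is up on the left side of the shield, with its edges around x 412–455. The side view agrees, with the green key at about (402,413).

```bash
cat > h.py <<'E'
import numpy as np, cv2
from plant import bot
from scipy.spatial.transform import Rotation as R
from scipy.optimize import least_squares
def proj(n,P):
    c=bot.camera_model(n); Rw=R.from_quat(c['rotation']).as_matrix()
    pc=(np.atleast_2d(P)-c['origin'])@Rw
    return cv2.projectPoints(pc.reshape(-1,1,3),np.zeros(3),np.zeros(3),c['camera_matrix'],c['D'])[0].reshape(-1,2)
def unproj(n,uv,z):
    c=bot.camera_model(n); Rw=R.from_quat(c['rotation']).as_matrix()
    u=cv2.undistortPoints(np.array(uv,float).reshape(-1,1,2),c['camera_matrix'],c['D']).reshape(-1,2)
    d=np.c_[u,np.ones(len(u))]@Rw.T
    return c['origin']+d*((z-c['origin'][2])/d[:,2])[:,None]
def bal(p,Q):
    c,s=np.cos(p[2]),np.sin(p[2]); Q=np.atleast_2d(Q)
    return np.c_[p[0]+c*Q[:,0]-s*Q[:,1],p[1]+s*Q[:,0]+c*Q[:,1],Q[:,2]]
def cover(a,h=.115):  # edge pts back/mid/front
    y=.061-.122*np.cos(a); z=h+.122*np.sin(a)
    return np.array([[.045+d,y,z] for d in(.061,0,-.061)])
E
python3 - <<'E'
from h import *
def keys(n):
    im=cv2.imread(f'pics/{n}0.png'); hsv=cv2.cvtColor(im,cv2.COLOR_BGR2HSV)
    roi=(350,500,395,545) if 0 else None
    boxes={'side':(300,340,440,440),'top':(415,250,525,300)}[n]
    out={}
    l,t,r,b=boxes; s=hsv[t:b,l:r]
    for k,(lo,hi) in dict(red=((0,150,90),(8,255,255)),blue=((100,120,90),(125,255,255)),green=((45,120,70),(85,255,255))).items():
        m=cv2.inRange(s,lo,hi); nn,lab,st,ce=cv2.connectedComponentsWithStats(m); i=1+np.argmax(st[1:,4]); out[k]=ce[i]+[l,t]; print(n,k,st[i],ce[i]+[l,t])
    return out
Y=dict(red=.063,blue=-.021,green=-.063)
K={n:keys(n) for n in('side','top')}
def res(p,ns):
    return np.concatenate([(proj(n,bal(p,[[-.092,Y[k],.058]]))[0]-K[n][k]) for n in ns for k in Y])
for ns in(['top'],['side'],['top','side']):
    s=least_squares(res,[.5,-.2,0.1],args=(ns,)); print(ns,s.x,np.abs(s.fun).max())
p=s.x; np.save('p.npy',p)
print('tare',bal(p,[[-.092,-.063,.059]]))
for a in np.arange(1.4,2.01,.1): print(round(a,2),proj('top',bal(p,cover(a))).round().tolist(),proj('side',bal(p,cover(a))).round().tolist())
print('hinge',proj('top',bal(p,cover(0)*[1,0,1]+[0,.061,0])).round().tolist(),proj('side',bal(p,cover(0)*[1,0,1]+[0,.061,0])).round().tolist())
E
```

```text
side red [ 13  13  23  17 216] [324.36574074 360.73611111]
side blue [ 62  45  25  20 283] [373.85865724 394.4204947 ]
side green [ 89  63  26  22 308] [401.71428571 413.41883117]
top red [  9  29  16  13 148] [431.22972973 284.62162162]
top blue [ 56  19  17  14 178] [478.64606742 275.16853933]
top green [ 79  14  17  14 168] [502.18452381 270.48809524]
['top'] [ 0.53669418 -0.19393158  0.2135626 ] 0.07432780389871141
['side'] [ 0.53714321 -0.19367624  0.21826873] 0.340196675207153
['top', 'side'] [ 0.53697667 -0.19382223  0.21636012] 0.33895087698874704
tare [[ 0.46064621 -0.2751036   0.059     ]]
1.4 [[441.0, 149.0], [450.0, 189.0], [459.0, 230.0]] [[439.0, 201.0], [414.0, 214.0], [385.0, 229.0]]
1.5 [[433.0, 150.0], [442.0, 191.0], [451.0, 232.0]] [[432.0, 197.0], [406.0, 210.0], [377.0, 225.0]]
1.6 [[424.0, 152.0], [433.0, 192.0], [443.0, 233.0]] [[424.0, 194.0], [399.0, 207.0], [370.0, 221.0]]
1.7 [[416.0, 154.0], [425.0, 194.0], [434.0, 235.0]] [[417.0, 192.0], [391.0, 205.0], [362.0, 219.0]]
1.8 [[408.0, 156.0], [417.0, 196.0], [426.0, 237.0]] [[410.0, 191.0], [384.0, 204.0], [355.0, 217.0]]
1.9 [[400.0, 158.0], [409.0, 198.0], [417.0, 239.0]] [[403.0, 191.0], [377.0, 203.0], [347.0, 217.0]]
2.0 [[392.0, 160.0], [400.0, 200.0], [409.0, 241.0]] [[396.0, 192.0], [370.0, 204.0], [341.0, 217.0]]
hinge [[413.0, 168.0], [421.0, 203.0], [429.0, 239.0]] [[416.0, 269.0], [392.0, 285.0], [365.0, 302.0]]
```

```bash
python3 - <<'E'
import cv2
a=cv2.imread('pics/top0.png')[130:310,370:610]; cv2.imwrite('pics/t0z.png',cv2.resize(a,None,fx=3.3,fy=3.3,interpolation=2))
a=cv2.imread('pics/side0.png')[190:370,340:520]; cv2.imwrite('pics/s0z.png',cv2.resize(a,None,fx=3.3,fy=3.3,interpolation=2))
E
```

```text
(no output)
```

View pics/t0z.png

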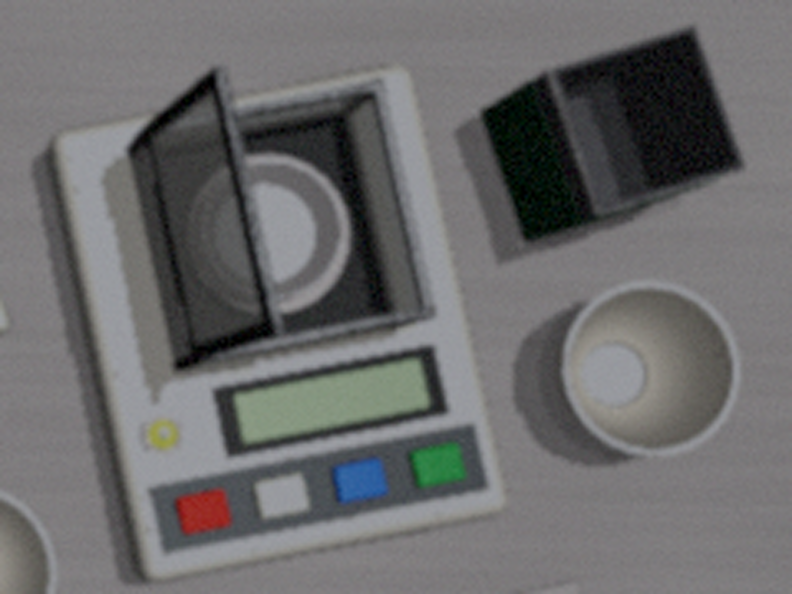

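View pics/s0z.png

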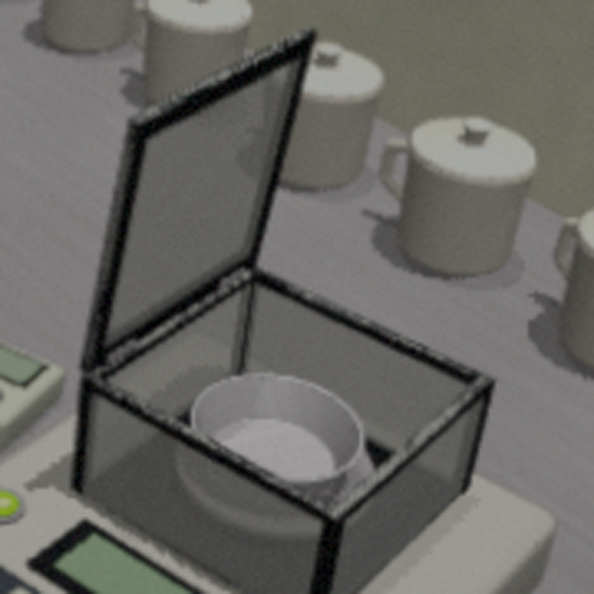

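Balance at (0.537, -0.194), yaw 0.216. The two cameras agree to under 0.4 px. Cover angle is about 1.46 in both views: the measured edge is at (437,151)–(452,229) in top. I'll lift, shut the fingers and align with the balance.

```bash
python3 -m inch '[{"gripper":1,"dz":-1,"roll":0.28},{"gripper":1,"dz":-1,"roll":0.28},{"gripper":1,"dz":-1,"roll":0.28},{"gripper":1,"dz":-1,"roll":0.28},{"gripper":1,"dz":-1,"roll":0.28}]'
cat >> h.py <<'E'
def togo(Q,yaw=None):
    "Q balance-frame TCP target -> tool units"
    p=np.load('p.npy'); o=bot.observe(); Rt=R.from_quat(o['tool_rot']).as_matrix()
    T=bal(p,[Q])[0]; d=Rt.T@(T-o['tcp_pos'])/.02
    c,s=np.cos(p[2]),np.sin(p[2]); e=o['tcp_pos']-[p[0],p[1],0]
    tx=Rt[:,0]; y=np.arctan2(tx[1],tx[0])-p[2]
    print('t',round(o['time'],2),'bal tcp',np.round([c*e[0]+s*e[1],-s*e[0]+c*e[1],e[2]],4),'units',d.round(2),'yawerr units',(y/.1).round(3),'tilt',Rt[:,2].round(4),'F',o['ft_force'].round(2),'w',o['grip_width'].round(4),'q',o['joints'].round(2))
E
python3 -c "
from h import *
print(bal(np.load('p.npy'),[[.045,.095,.3]]));togo([.045,.095,.34])"
```

```text
[[ 0.56053328 -0.0913767   0.3       ]]$[0]: bad value
Traceback (most recent call last):
  File "h.py", line 26, in togo
    print('t',round(o['time'],2),'bal tcp',np.round([c*e[0]+s*e[1],-s*e[0]+c*e[1],e[2]],4),'units',d.round(2),'yawerr units',(y/.1).round(3),'tilt',Rt[:,2].round(4),'F',o['ft_force'].round(2),'w',o['grip_width'].round(4),'q',o['joints'].round(2))
                                                                                                                                                                                                    ^^^^^^^^^^^^^^^^^^^^^
AttributeError: 'float' object has no attribute 'round'
```

```bash
sed -i "s/o\['grip_width'\].round(4)/round(o['grip_width'],4)/" h.py; python3 -m inch '[{"gripper":1,"dx":0,"dy":0,"dz":-1,"roll":0.28},{"gripper":1,"dx":0,"dy":0,"dz":-1,"roll":0.28},{"gripper":1,"dx":0,"dy":0,"dz":-1,"roll":0.28},{"gripper":1,"dx":0,"dy":0,"dz":-1,"roll":0.28},{"gripper":1,"dx":0,"dy":0,"dz":-1,"roll":0.28}]'
python3 -c "
from h import *
togo([.045,.095,.34])"
```

```text
time: 0.52
tcp_pos: [0.2228, -0.6052, 0.3348]
tool_rot: [0.995, 0.103, -0.003, -0.011]
ft_force: [0.8, 0.4, -0.5]
grip_width: 0.0256
t 0.52 bal tcp [-0.3951 -0.3344  0.3348] units [ 21.81 -21.67   0.11] yawerr units -0.092 tilt [-0.0088  0.0203 -0.9998] F [ 0.79  0.35 -0.52] w 0.0256 q [ 1.1   0.36  0.08  1.4  -0.03  1.41 -0.19]
```

```bash
python3 -m inch '[{"gripper":1,"dx":1,"dy":-1,"dz":0,"roll":0},{"gripper":1,"dx":1,"dy":-1,"dz":0,"roll":0},{"gripper":1,"dx":1,"dy":-1,"dz":0,"roll":0},{"gripper":1,"dx":1,"dy":-1,"dz":0,"roll":0},{"gripper":1,"dx":1,"dy":-1,"dz":0,"roll":0}]'
python3 -c "
from h import *
togo([.045,.095,.34])"
```

```text
time: 0.93
tcp_pos: [0.2964, -0.4909, 0.3387]
tool_rot: [0.995, 0.095, -0.005, -0.006]
ft_force: [0.6, 0.3, 0.0]
grip_width: 0.0001
t 0.93 bal tcp [-0.2987 -0.2385  0.3387] units [ 1.674e+01 -1.712e+01  1.000e-02] yawerr units -0.264 tilt [-0.0109  0.011  -0.9999] F [0.64 0.28 0.04] w 0.0001 q [ 0.94  0.21  0.02  1.57 -0.    1.37 -0.43]
```

```bash
for i in 1; do python3 -m inch '[{"gripper":1,"dx":1,"dy":-1,"dz":0,"roll":-0.05},{"gripper":1,"dx":1,"dy":-1,"dz":0,"roll":-0.05},{"gripper":1,"dx":1,"dy":-1,"dz":0,"roll":-0.05},{"gripper":1,"dx":1,"dy":-1,"dz":0,"roll":-0.05},{"gripper":1,"dx":1,"dy":-1,"dz":0,"roll":-0.05}]'; done
python3 -m inch '[{"gripper":1,"dx":1,"dy":-1,"dz":0,"roll":0},{"gripper":1,"dx":1,"dy":-1,"dz":0,"roll":0},{"gripper":1,"dx":1,"dy":-1,"dz":0,"roll":0},{"gripper":1,"dx":1,"dy":-1,"dz":0,"roll":0},{"gripper":1,"dx":1,"dy":-1,"dz":0,"roll":0}]'
python3 -c "
from h import *
togo([.045,.095,.34])"
```

```text
time: 1.35
tcp_pos: [0.3764, -0.3657, 0.337]
tool_rot: [0.994, 0.107, -0.006, -0.007]
ft_force: [0.9, -0.5, 0.0]
grip_width: 0.0001
time: 1.77
tcp_pos: [0.4542, -0.2393, 0.3356]
tool_rot: [0.994, 0.107, -0.008, -0.008]
ft_force: [0.7, -0.3, -0.4]
grip_width: -0.0002
t 1.77 bal tcp [-0.0906 -0.0266  0.3356] units [ 6.77 -6.09 -0.2 ] yawerr units -0.014 tilt [-0.0173  0.0151 -0.9997] F [ 0.75 -0.31 -0.35] w -0.0002 q [ 0.6   0.11 -0.21  1.7   0.02  1.35 -0.97]
```

```bash
python3 -m inch '[{"gripper":1,"dx":1,"dy":-1,"dz":0,"roll":0},{"gripper":1,"dx":1,"dy":-1,"dz":0,"roll":0},{"gripper":1,"dx":1,"dy":-1,"dz":0,"roll":0},{"gripper":1,"dx":1,"dy":-1,"dz":0,"roll":0},{"gripper":1,"dx":1,"dy":-1,"dz":0,"roll":0}]'
python3 -m inch '[{"gripper":1,"dx":1,"dy":-0.8,"dz":0,"roll":0},{"gripper":1,"dx":0.5,"dy":-0.3,"dz":0,"roll":0},{"gripper":1,"dx":0,"dy":0,"dz":0,"roll":0}]'
python3 -c "
from h import *
togo([.045,.1,.201])"
```

```text
time: 2.18
tcp_pos: [0.5318, -0.1136, 0.3342]
tool_rot: [0.994, 0.107, -0.01, -0.009]
ft_force: [-0.4, -1.2, 0.1]
grip_width: 0.0001
time: 2.43
tcp_pos: [0.5588, -0.0767, 0.3326]
tool_rot: [0.994, 0.112, -0.01, -0.011]
ft_force: [1.3, -0.5, 0.4]
grip_width: -0.0002
t 2.43 bal tcp [0.0465 0.1097 0.3326] units [0.04 0.64 6.57] yawerr units 0.092 tilt [-0.0225  0.0195 -0.9996] F [ 1.26 -0.47  0.41] w -0.0002 q [ 0.36  0.22 -0.35  1.59  0.06  1.37 -1.34]
```

```bash
python3 -m inch '[{"gripper":1,"dx":0,"dy":0,"dz":1,"roll":0},{"gripper":1,"dx":0,"dy":0,"dz":1,"roll":0},{"gripper":1,"dx":0,"dy":0,"dz":1,"roll":0},{"gripper":1,"dx":0,"dy":0,"dz":1,"roll":0},{"gripper":1,"dx":0,"dy":0,"dz":1,"roll":0}]'
python3 -m inch '[{"gripper":1,"dx":0,"dy":0,"dz":1,"roll":0},{"gripper":1,"dx":0,"dy":0,"dz":0.5,"roll":0},{"gripper":1,"dx":0,"dy":0,"dz":0,"roll":0}]'
python3 -c "
from h import *
togo([.045,.07,.201])
im=bot.grab_frame('side'); cv2.imwrite('pics/side1.png',im[:,:,::-1])
im=bot.grab_frame('top'); cv2.imwrite('pics/top1.png',im[:,:,::-1])
"
```

```text
time: 2.85
tcp_pos: [0.5571, -0.0825, 0.2334]
tool_rot: [0.994, 0.109, -0.007, -0.007]
ft_force: [-0.7, -0.1, -0.6]
grip_width: -0.0003
time: 3.1
tcp_pos: [0.5507, -0.0885, 0.1973]
tool_rot: [0.994, 0.106, -0.013, -0.007]
ft_force: [-0.4, -0.1, 0.2]
grip_width: -0.0005
t 3.1 bal tcp [0.036  0.0999 0.1973] units [ 0.45  1.49 -0.22] yawerr units -0.041 tilt [-0.0264  0.0107 -0.9996] F [-0.38 -0.11  0.17] w -0.0005 q [ 0.36  0.3  -0.34  1.79  0.1   1.1  -1.37]
```

View pics/side1.png

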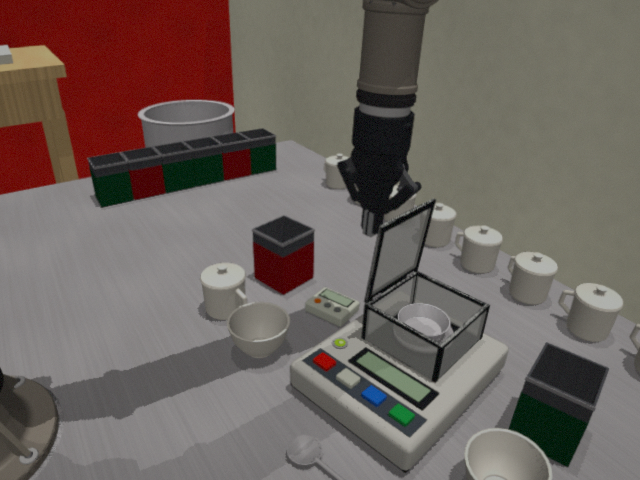

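View pics/top1.png

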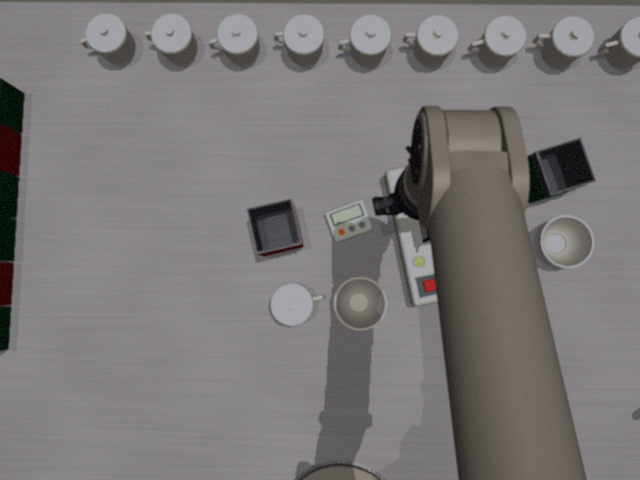

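Side view: the shut fingertips are at about (372,232), left of the cover, and its free edge runs (381,228)–(434,200). The knuckles are near the edge height, so I'll raise a little and then push in small steps.

```bash
python3 -m inch '[{"gripper":1,"dx":0.2,"dy":0,"dz":-0.5,"roll":0},{"gripper":1,"dx":0.2,"dy":0,"dz":-0.2,"roll":0},{"gripper":1,"dx":0,"dy":0.2,"dz":0,"roll":0},{"gripper":1,"dx":0,"dy":0.2,"dz":0,"roll":0},{"gripper":1,"dx":0,"dy":0.2,"dz":0,"roll":0}]'
python3 -c "
from h import *
togo([.045,.0687,.215])"
python3 -m inch '[{"gripper":1,"dx":0,"dy":0.2,"dz":0,"roll":0},{"gripper":1,"dx":0,"dy":0.2,"dz":0,"roll":0},{"gripper":1,"dx":0,"dy":0.2,"dz":0,"roll":0}]'
python3 -c "
from h import *
togo([.045,.0687,.215])"
```

```text
time: 3.62
tcp_pos: [0.568, -0.0991, 0.2214]
tool_rot: [0.994, 0.106, -0.005, -0.005]
ft_force: [-0.4, -0.4, -0.7]
grip_width: -0.0001
t 3.62 bal tcp [0.0507 0.0859 0.2214] units [-0.28  0.86  0.31] yawerr units -0.031 tilt [-0.0108  0.0088 -0.9999] F [-0.38 -0.43 -0.7 ] w -0.0001 q [ 0.37  0.31 -0.33  1.73  0.1   1.14 -1.35]
time: 3.87
tcp_pos: [0.5713, -0.1126, 0.2221]
tool_rot: [0.994, 0.106, -0.004, -0.005]
ft_force: [0.0, 0.6, 0.8]
grip_width: -0.0001
t 3.87 bal tcp [0.051  0.072  0.2221] units [-0.3   0.17  0.35] yawerr units -0.035 tilt [-0.0094  0.0082 -0.9999] F [0.03 0.57 0.77] w -0.0001 q [ 0.39  0.31 -0.33  1.71  0.1   1.14 -1.32]
```

```bash
python3 -m inch '[{"gripper":1,"dx":-0.05,"dy":0.2,"dz":0.1,"roll":0},{"gripper":1,"dx":-0.05,"dy":0.2,"dz":0.1,"roll":0},{"gripper":1,"dx":0,"dy":0.2,"dz":0.1,"roll":0},{"gripper":1,"dx":0,"dy":0.2,"dz":0.05,"roll":0},{"gripper":1,"dx":0,"dy":0.2,"dz":0.05,"roll":0}]'
python3 -c "
from h import *
togo([.045,.0237,.211])
im=bot.grab_frame('side'); cv2.imwrite('pics/side2.png',im[:,:,::-1])"
```

```text
time: 4.28
tcp_pos: [0.5731, -0.1349, 0.2123]
tool_rot: [0.994, 0.106, -0.005, -0.005]
ft_force: [0.8, 0.2, -0.1]
grip_width: -0.0
t 4.28 bal tcp [0.0479 0.0498 0.2123] units [-0.14  1.31  0.05] yawerr units -0.042 tilt [-0.0109  0.0088 -0.9999] F [ 0.82  0.25 -0.06] w -0.0 q [ 0.41  0.33 -0.31  1.71  0.1   1.13 -1.29]
```

View pics/side2.png

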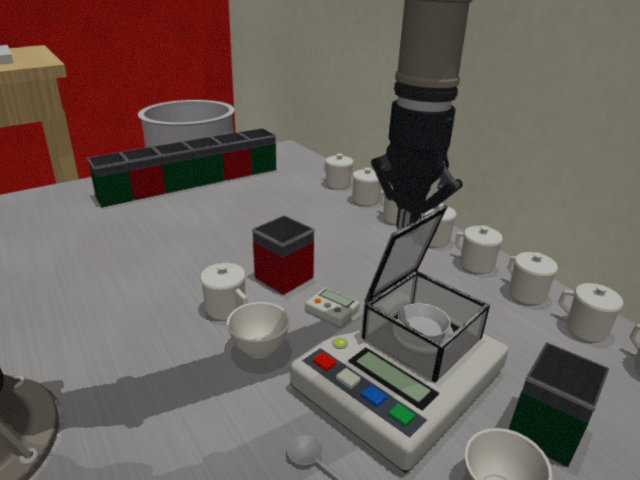

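The cover is moving: its edge is now at about (393,236)–(446,210), so roughly 1.28 rad. I'll continue along the arc.

```bash
python3 -m inch '[{"gripper":1,"dx":0,"dy":0.2,"dz":0.05,"roll":0},{"gripper":1,"dx":0,"dy":0.2,"dz":0.05,"roll":0},{"gripper":1,"dx":0,"dy":0.2,"dz":0.05,"roll":0},{"gripper":1,"dx":0,"dy":0.2,"dz":0.1,"roll":0},{"gripper":1,"dx":0,"dy":0.2,"dz":0.1,"roll":0}]'
python3 -c "
from h import *
togo([.045,.0237,.211])"
python3 -m inch '[{"gripper":1,"dx":0,"dy":0.2,"dz":0.1,"roll":0},{"gripper":1,"dx":0,"dy":0.2,"dz":0.1,"roll":0},{"gripper":1,"dx":0,"dy":0.2,"dz":0.1,"roll":0},{"gripper":1,"dx":0,"dy":0.2,"dz":0.15,"roll":0},{"gripper":1,"dx":0,"dy":0.1,"dz":0.1,"roll":0}]'
python3 -c "
from h import *
togo([.045,.0,.192])
im=bot.grab_frame('side'); cv2.imwrite('pics/side3.png',im[:,:,::-1])"
```

```text
time: 4.75
tcp_pos: [0.5776, -0.1566, 0.2042]
tool_rot: [0.994, 0.106, -0.005, -0.005]
ft_force: [-0.3, -0.2, 0.3]
grip_width: -0.0001
t 4.75 bal tcp [0.0476 0.0276 0.2042] units [-0.13  0.19 -0.34] yawerr units -0.043 tilt [-0.0113  0.0086 -0.9999] F [-0.3  -0.18  0.27] w -0.0001 q [ 0.43  0.36 -0.3   1.69  0.11  1.12 -1.26]
time: 5.17
tcp_pos: [0.5815, -0.1769, 0.1916]
tool_rot: [0.994, 0.105, -0.005, -0.005]
ft_force: [0.3, -0.3, 0.4]
grip_width: 0.0004
t 5.17 bal tcp [0.0471 0.007  0.1916] units [-0.11  0.35 -0.02] yawerr units -0.051 tilt [-0.0116  0.0082 -0.9999] F [ 0.27 -0.29  0.36] w 0.0004 q [ 0.45  0.38 -0.29  1.68  0.11  1.1  -1.23]
```

View pics/side3.png

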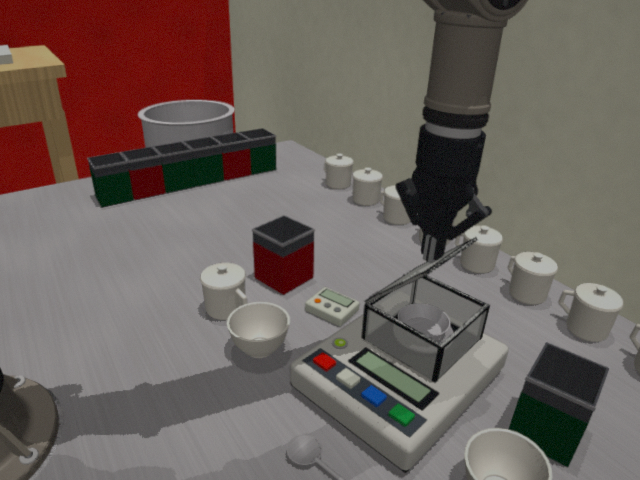

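Cover at about 0.85 rad, edge about (428,278)–(475,240). I'll continue to about 0.5.

```bash
python3 -m inch '[{"gripper":1,"dx":0,"dy":0.2,"dz":0.15,"roll":0},{"gripper":1,"dx":0,"dy":0.2,"dz":0.15,"roll":0},{"gripper":1,"dx":0,"dy":0.15,"dz":0.2,"roll":0},{"gripper":1,"dx":0,"dy":0.15,"dz":0.2,"roll":0},{"gripper":1,"dx":0,"dy":0.1,"dz":0.2,"roll":0}]'
python3 -m inch '[{"gripper":1,"dx":0,"dy":0,"dz":0,"roll":0},{"gripper":1,"dx":0,"dy":0,"dz":0,"roll":0},{"gripper":1,"dx":0,"dy":0,"dz":0,"roll":0},{"gripper":1,"dx":0,"dy":0,"dz":0,"roll":0},{"gripper":1,"dx":0,"dy":0,"dz":0,"roll":0}]'
python3 -c "
from h import *
togo([.045,.0,.192])
im=bot.grab_frame('side'); cv2.imwrite('pics/side4.png',im[:,:,::-1])"
```

```text
time: 5.63
tcp_pos: [0.5853, -0.1938, 0.172]
tool_rot: [0.994, 0.106, -0.005, -0.005]
ft_force: [-0.4, 0.1, -0.6]
grip_width: 0.0004
time: 6.05
tcp_pos: [0.5846, -0.1941, 0.1704]
tool_rot: [0.994, 0.105, -0.006, -0.005]
ft_force: [0.2, -0.5, -0.3]
grip_width: 0.0005
t 6.05 bal tcp [ 0.0464 -0.0105  0.1704] units [-0.09 -0.54 -1.07] yawerr units -0.051 tilt [-0.0131  0.0087 -0.9999] F [ 0.2  -0.5  -0.35] w 0.0005 q [ 0.47  0.42 -0.28  1.68  0.12  1.07 -1.21]
```

View pics/side4.png

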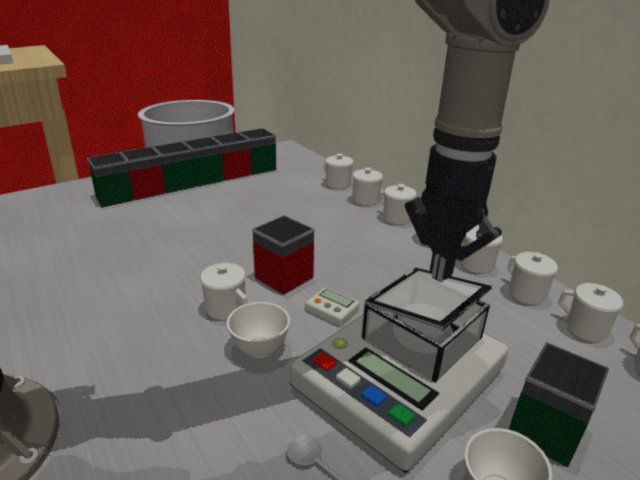

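The cover has left the finger and is sinking, now about 0.3 rad. I'll wait for it to shut.

```bash
python3 -m inch '[{"gripper":1,"dx":0,"dy":0,"dz":0,"roll":0},{"gripper":1,"dx":0,"dy":0,"dz":0,"roll":0},{"gripper":1,"dx":0,"dy":0,"dz":0,"roll":0},{"gripper":1,"dx":0,"dy":0,"dz":0,"roll":0},{"gripper":1,"dx":0,"dy":0,"dz":0,"roll":0}]'
python3 -m inch '[{"gripper":1,"dx":0,"dy":0,"dz":0,"roll":0},{"gripper":1,"dx":0,"dy":0,"dz":0,"roll":0},{"gripper":1,"dx":0,"dy":0,"dz":0,"roll":0},{"gripper":1,"dx":0,"dy":0,"dz":0,"roll":0},{"gripper":1,"dx":0,"dy":0,"dz":0,"roll":0}]'
python3 -c "
from h import *
togo([.045,.0,.192])
for a in(0,.04,.1,.2,.3): print(a,proj('side',bal(np.load('p.npy'),cover(a))).round().tolist())
im=bot.grab_frame('side'); cv2.imwrite('pics/side5.png',cv2.resize(im[190:390,340:540,::-1],None,fx=3,fy=3))"
```

```text
time: 6.52
tcp_pos: [0.5851, -0.1936, 0.1713]
tool_rot: [0.994, 0.106, -0.005, -0.005]
ft_force: [-0.2, -0.6, 0.9]
grip_width: -0.0002
time: 6.93
tcp_pos: [0.5851, -0.1937, 0.1713]
tool_rot: [0.994, 0.106, -0.005, -0.005]
ft_force: [0.2, 0.1, -0.1]
grip_width: -0.0001
t 6.93 bal tcp [ 0.047  -0.0102  0.1713] units [-0.11 -0.52 -1.03] yawerr units -0.044 tilt [-0.0116  0.0083 -0.9999] F [ 0.18  0.14 -0.13] w -0.0001 q [ 0.47  0.42 -0.28  1.68  0.12  1.07 -1.21]
0 [[490.0, 303.0], [468.0, 323.0], [442.0, 345.0]]
0.04 [[490.0, 300.0], [468.0, 320.0], [443.0, 342.0]]
0.1 [[491.0, 296.0], [469.0, 315.0], [444.0, 337.0]]
0.2 [[491.0, 288.0], [469.0, 307.0], [444.0, 329.0]]
0.3 [[491.0, 280.0], [469.0, 298.0], [443.0, 320.0]]
```

View pics/side5.png

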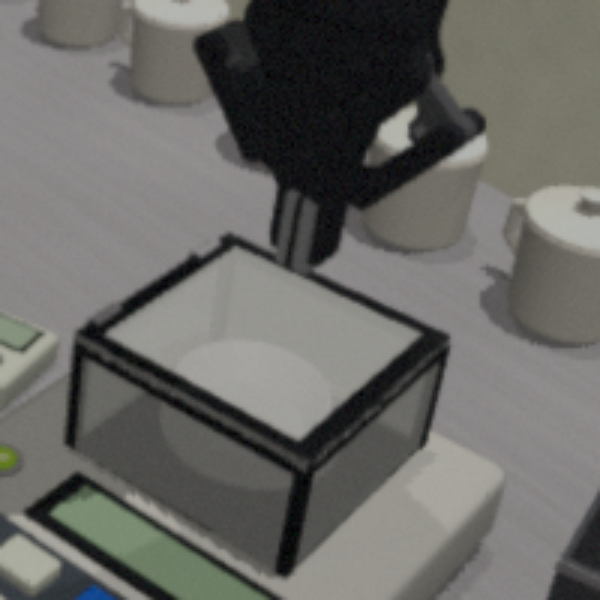

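The cover looks flat on the shield: front corner at about (442,343), against 345 predicted for shut and 342 for 0.04. To be sure, I'll lower the fingertip over the free-edge side to 2 mm above the shut level, which bounds the angle below 0.04.

```bash
python3 -m inch '[{"gripper":1,"dx":0,"dy":0.6,"dz":0.4,"roll":0},{"gripper":1,"dx":0,"dy":0.6,"dz":0.4,"roll":0},{"gripper":1,"dx":0,"dy":0.3,"dz":0.4,"roll":0},{"gripper":1,"dx":0,"dy":0,"dz":0.3,"roll":0},{"gripper":1,"dx":0,"dy":0,"dz":0,"roll":0}]'
python3 -c "
from h import *
togo([.045,-.04,.130])"
```

```text
time: 7.4
tcp_pos: [0.5913, -0.2273, 0.1372]
tool_rot: [0.994, 0.105, -0.006, -0.004]
ft_force: [-0.1, -0.4, 0.2]
grip_width: -0.0001
t 7.4 bal tcp [ 0.0459 -0.0444  0.1372] units [-0.04 -0.22  0.36] yawerr units -0.059 tilt [-0.0121  0.0075 -0.9999] F [-0.11 -0.35  0.15] w -0.0001 q [ 0.5   0.48 -0.27  1.67  0.14  1.03 -1.17]
```

```bash
python3 -m inch '[{"gripper":1,"dx":0,"dy":0,"dz":0.15,"roll":0},{"gripper":1,"dx":0,"dy":0,"dz":0.1,"roll":0},{"gripper":1,"dx":0,"dy":0,"dz":0.1,"roll":0},{"gripper":1,"dx":0,"dy":0,"dz":0,"roll":0}]'
python3 -c "
from h import *
togo([.045,-.04,.128])
im=bot.grab_frame('side'); cv2.imwrite('pics/side6.png',cv2.resize(im[190:390,340:540,::-1],None,fx=3,fy=3))"
```

```text
time: 7.73
tcp_pos: [0.5907, -0.2273, 0.1284]
tool_rot: [0.994, 0.105, -0.006, -0.005]
ft_force: [0.3, 0.7, 0.5]
grip_width: 0.0002
t 7.73 bal tcp [ 0.0453 -0.0443  0.1284] units [-0.02 -0.21  0.02] yawerr units -0.063 tilt [-0.0137  0.0084 -0.9999] F [0.34 0.72 0.45] w 0.0002 q [ 0.5   0.49 -0.27  1.68  0.14  1.01 -1.17]
```

View pics/side6.png

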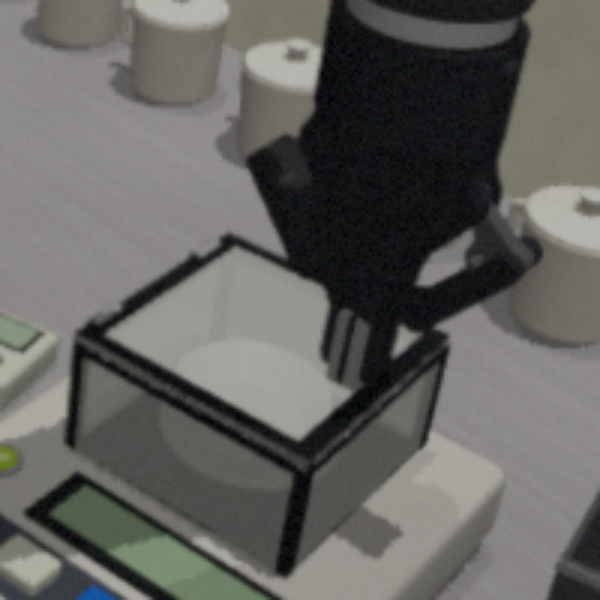

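Cover unchanged, with the tip at 117 mm and no force, so it is shut. Lifting clear and moving over the tare key.

```bash
python3 -m inch '[{"gripper":1,"dx":0,"dy":0,"dz":-0.6,"roll":0},{"gripper":1,"dx":0,"dy":0,"dz":-0.8,"roll":0},{"gripper":1,"dx":-0.2,"dy":0.2,"dz":-0.8,"roll":0},{"gripper":1,"dx":-0.8,"dy":0.2,"dz":0,"roll":0},{"gripper":1,"dx":-0.8,"dy":0.2,"dz":0,"roll":0}]'
python3 -m inch '[{"gripper":1,"dx":-0.8,"dy":0.2,"dz":0,"roll":0},{"gripper":1,"dx":-0.8,"dy":0.1,"dz":0,"roll":0},{"gripper":1,"dx":-0.8,"dy":0.1,"dz":0,"roll":0},{"gripper":1,"dx":-0.8,"dy":0,"dz":0,"roll":0},{"gripper":1,"dx":-0.8,"dy":0,"dz":0,"roll":0}]'
python3 -c "
from h import *
togo([-.092,-.065,.09])"
```

```text
time: 8.2
tcp_pos: [0.5619, -0.2421, 0.1785]
tool_rot: [0.994, 0.109, -0.004, -0.006]
ft_force: [-0.1, 0.1, 0.0]
grip_width: -0.0001
time: 8.62
tcp_pos: [0.4814, -0.2697, 0.1835]
tool_rot: [0.994, 0.109, -0.001, -0.004]
ft_force: [-0.2, 0.2, 0.1]
grip_width: 0.0002
t 8.62 bal tcp [-0.0706 -0.0621  0.1835] units [-1.06  0.18  4.68] yawerr units 0.025 tilt [-0.0038  0.0079 -1.    ] F [-0.21  0.21  0.1 ] w 0.0002 q [ 0.65  0.29 -0.26  1.83  0.08  1.04 -0.99]
```

```bash
python3 -m inch '[{"gripper":1,"dx":-0.6,"dy":0.1,"dz":0.8,"roll":0},{"gripper":1,"dx":-0.4,"dy":0.1,"dz":1,"roll":0},{"gripper":1,"dx":0,"dy":0,"dz":1,"roll":0},{"gripper":1,"dx":0,"dy":0,"dz":1,"roll":0},{"gripper":1,"dx":0,"dy":0,"dz":0.2,"roll":0}]'
python3 -m inch '[{"gripper":1,"dx":0,"dy":0,"dz":0,"roll":0}]'
python3 -c "
from h import *
togo([-.092,-.065,.070])"
```

```text
time: 9.03
tcp_pos: [0.456, -0.2826, 0.1071]
tool_rot: [0.994, 0.105, 0.001, -0.0]
ft_force: [-0.7, 0.7, -0.8]
grip_width: 0.0001
time: 9.12
tcp_pos: [0.455, -0.2824, 0.1067]
tool_rot: [0.994, 0.105, -0.0, -0.001]
ft_force: [0.1, -0.5, 1.0]
grip_width: 0.0
t 9.12 bal tcp [-0.0991 -0.0689  0.1067] units [ 0.35 -0.2   1.84] yawerr units -0.058 tilt [-5.0e-04  1.2e-03 -1.0e+00] F [ 0.12 -0.53  1.  ] w 0.0 q [ 0.67  0.35 -0.24  1.94  0.11  0.86 -0.98]
```

```bash
python3 -m inch '[{"gripper":1,"dx":0.35,"dy":-0.15,"dz":0.5,"roll":0},{"gripper":1,"dx":0.1,"dy":0,"dz":0.5,"roll":0},{"gripper":1,"dx":0,"dy":0,"dz":0.2,"roll":0},{"gripper":1,"dx":0,"dy":0,"dz":0,"roll":0}]'
python3 -c "
from h import *
togo([-.092,-.065,.070])
im=bot.grab_frame('side'); cv2.imwrite('pics/side7.png',cv2.resize(im[250:450,300:500,::-1],None,fx=3,fy=3))"
```

```text
time: 9.45
tcp_pos: [0.4662, -0.2777, 0.084]
tool_rot: [0.994, 0.105, 0.002, 0.001]
ft_force: [0.2, 0.8, -0.1]
grip_width: -0.0002
t 9.45 bal tcp [-0.0871 -0.0667  0.084 ] units [-0.25 -0.09  0.7 ] yawerr units -0.052 tilt [ 0.0046 -0.0012 -1.    ] F [ 0.22  0.75 -0.09] w -0.0002 q [ 0.65  0.39 -0.24  1.95  0.12  0.81 -1.01]
```

View pics/side7.png

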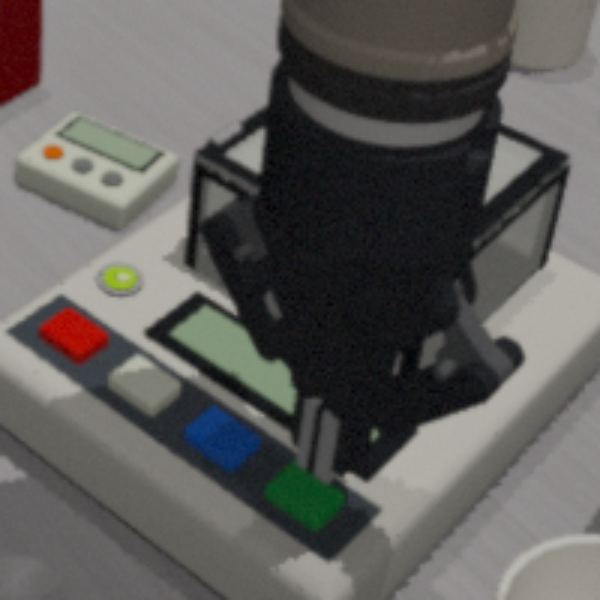

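Fingertip is above the green key (key at about (306,493) in the crop), clear of the blue one. Lowering in small steps.

```bash
python3 -m inch '[{"gripper":1,"dx":-0.2,"dy":-0.05,"dz":0.3,"roll":0},{"gripper":1,"dx":0,"dy":0,"dz":0.2,"roll":0},{"gripper":1,"dx":0,"dy":0,"dz":0,"roll":0}]'
python3 -c "
from h import *
togo([-.092,-.065,.070])"
```

```text
time: 9.75
tcp_pos: [0.463, -0.2779, 0.0744]
tool_rot: [0.994, 0.106, 0.003, 0.002]
ft_force: [0.1, -0.0, 0.2]
grip_width: -0.0001
t 9.75 bal tcp [-0.0903 -0.0662  0.0744] units [-0.08 -0.06  0.22] yawerr units -0.047 tilt [ 0.0067 -0.0024 -1.    ] F [ 0.14 -0.01  0.16] w -0.0001 q [ 0.65  0.4  -0.23  1.96  0.13  0.79 -1.01]
```

```bash
python3 -m inch '[{"gripper":1,"dx":0,"dy":0,"dz":0.1,"roll":0},{"gripper":1,"dx":0,"dy":0,"dz":0.1,"roll":0},{"gripper":1,"dx":0,"dy":0,"dz":0.1,"roll":0}]'
python3 -c "
from h import *
togo([-.092,-.065,.0665])"
```

```text
time: 10.0
tcp_pos: [0.463, -0.2782, 0.0684]
tool_rot: [0.994, 0.105, 0.003, 0.002]
ft_force: [0.1, 1.5, 1.7]
grip_width: 0.0001
t 10.0 bal tcp [-0.0904 -0.0666  0.0684] units [-0.08 -0.08  0.09] yawerr units -0.052 tilt [ 0.0072 -0.0029 -1.    ] F [0.15 1.48 1.67] w 0.0001 q [ 0.65  0.41 -0.23  1.97  0.13  0.77 -1.01]
```

Contact at 1.7 N, tip at 57.4 mm, so about 1.6 mm of travel. Pressing on.

```bash
python3 -m inch '[{"gripper":1,"dx":0,"dy":0,"dz":0.1,"roll":0},{"gripper":1,"dx":0,"dy":0,"dz":0.05,"roll":0}]'
python3 -c "
from h import *
togo([-.092,-.065,.0665])"
```

```text
time: 10.17
tcp_pos: [0.463, -0.2783, 0.0659]
tool_rot: [0.994, 0.105, 0.003, 0.002]
ft_force: [-2.2, 2.2, 11.8]
grip_width: -0.0003
t 10.17 bal tcp [-0.0904 -0.0666  0.0659] units [-0.08 -0.08 -0.03] yawerr units -0.055 tilt [ 0.0067 -0.0028 -1.    ] F [-2.2   2.18 11.81] w -0.0003 q [ 0.65  0.41 -0.23  1.97  0.13  0.77 -1.02]
```

The key has bottomed (force jumped to 12 N, under the 20 N limit). Withdrawing straight up.

```bash
python3 -m inch '[{"gripper":1,"dx":0,"dy":0,"dz":-0.05,"roll":0},{"gripper":1,"dx":0,"dy":0,"dz":-0.3,"roll":0},{"gripper":1,"dx":0,"dy":0,"dz":-1,"roll":0},{"gripper":1,"dx":0,"dy":0,"dz":-1,"roll":0},{"gripper":1,"dx":0,"dy":0,"dz":-1,"roll":0}]'
python3 -m inch '[{"gripper":1,"dx":-1,"dy":0,"dz":-1,"roll":0},{"gripper":1,"dx":-1,"dy":0,"dz":-1,"roll":0},{"gripper":1,"dx":-1,"dy":0,"dz":-1,"roll":0},{"gripper":1,"dx":-1,"dy":0,"dz":-1,"roll":0},{"gripper":1,"dx":0,"dy":0,"dz":0,"roll":0}]'
python3 -c "
from h import *
togo([-.092,-.065,.0665])
im=bot.grab_frame('side'); cv2.imwrite('pics/side8.png',im[:,:,::-1])
im=bot.grab_frame('top'); cv2.imwrite('pics/top8.png',im[:,:,::-1])"
```

```text
time: 10.58
tcp_pos: [0.4599, -0.2767, 0.1316]
tool_rot: [0.994, 0.105, -0.0, -0.001]
ft_force: [0.1, -0.5, -0.6]
grip_width: 0.0003
time: 11.0
tcp_pos: [0.3823, -0.2948, 0.2199]
tool_rot: [0.994, 0.107, 0.004, 0.002]
ft_force: [0.7, -0.5, 0.6]
grip_width: -0.0001
t 11.0 bal tcp [-0.1728 -0.0654  0.2199] units [ 3.98 -0.06  7.7 ] yawerr units -0.011 tilt [ 0.0081 -0.0031 -1.    ] F [ 0.74 -0.51  0.64] w -0.0001 q [ 0.78  0.12 -0.23  1.95  0.03  1.06 -0.82]
```

View pics/side8.png

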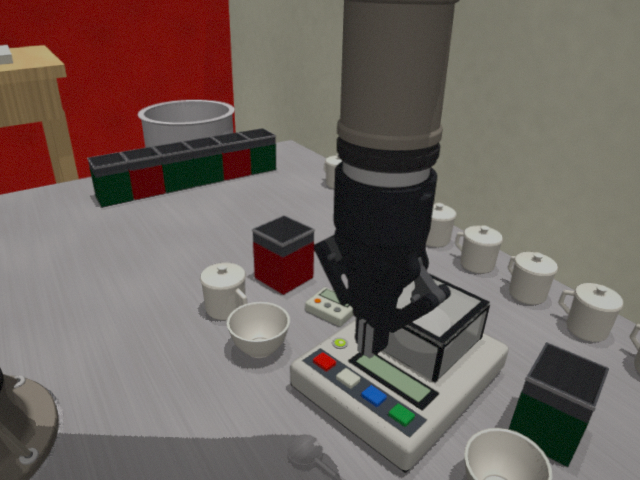

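View pics/top8.png

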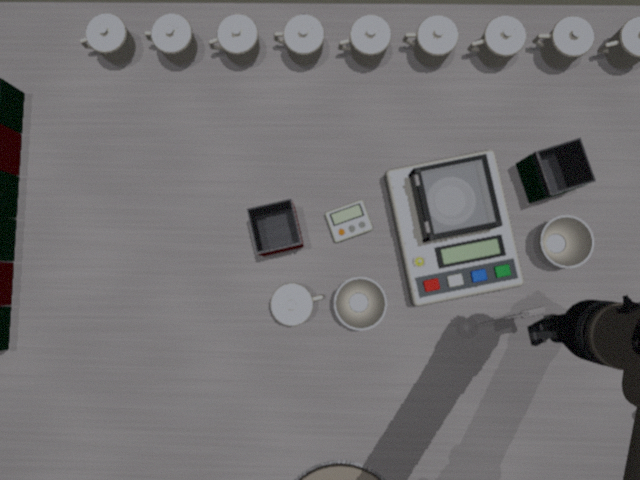

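Both views show the cover flat on the shield, the green key up at (503,271) in top, and the dish and all objects at their starting pixels. The arm is clear.

```bash
python3 -c "
from plant import bot
print(bot.close_job(), bot.observe()['time'])"
```

```text
the job is handed in; nothing more can be done
the job is handed in; nothing more can be done
```

I shut the draught cover, pressed the green tare key once and withdrew. The job was handed in at about 11 s of the 45 s allowed; no verdict is reported.

- **Cover:** I pushed it gently with closed fingertips from about 1.46 rad until it sank shut by itself. Over the free-edge side, the fingertip at 117 mm (the shut cover's top level) felt no force above the sensor noise, so I take it as shut. I did not measure its closing speed.
- **Tare key:** The fingertip went down about 4 mm with the cover shut, which is the key's full travel. The force peaked at about 12 N in the readings as the key bottomed, under the 20 N limit. I read the force only between moves, so a brief higher peak is possible.
- **Last checks:** The final pictures show the cover flat and the green key up. The other keys, the dish, tins, pots, bowls and timer look unmoved, compared by eye with the first pictures. The spoon was partly hidden by the arm and its shadow; what I could see was in place. The arm was clear of everything, and no check failed or disagreed.

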